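# Start the clamp nut on a sieve shaker rod

## Task

Pick up the loose brass flange nut and set it square on the bare threaded rod of the sieve shaker, flange down. Without letting go of it, and pressing only lightly down, back it off anticlockwise until it has ridden up to the end of the thread and drops in, then wind it on clockwise about a third of a turn and let go. Use finger pressure only, never force the thread, and leave the jar, the dish and the brush where they are.

Things in the scene. Friction and masses are not known exactly. Their poses are not given: they have to be found in the camera images.
- nut_mid (a point): Loose brass hex flange nut lying flange down on the bench: point on its axis half-way up, 17 mm above its underside. Height 34 mm: flange 54 mm across, 5 mm thick; on it a hexagon 41 mm across flats, 29 mm tall. z up along the axis; x is square to one pair of flats, other pairs every 60 degrees. About 0.3 kg.
- nut: The same nut, centre of its underside. Right-hand thread that begins 1.5 mm above the underside. Bore open at both ends, 20.6 mm clear between the thread crests: 0.8 mm of play all round on the plain rod end.
- rod_end (a point): Centre of the tip of the bare, fixed, upright steel rod of the sieve shaker; z up. The top 7 mm are a plain pilot 19 mm across, its last 3 mm bevelled; the thread starts below it. The tip stands 39 mm above the blue clamp bar. The nut, once dropped in, has nut_mid 2.5 mm above this point.
- thread_top (a point): On the rod's axis, 7 mm below the tip: upper end of the 26 mm right-hand thread, two starts, 12 mm a turn (2 mm per 60 degrees). Set down, the nut stops with nut_mid 9.5 to 15.5 mm above this point, as it is turned. Backed off under light pressure it rises to 15.5, then drops 6 mm to 9.5. The angle where it drops is unknown, at most half a turn away.
- shaker: Sieve shaker, fixed: white base 240 x 270 mm, 95 mm high; 154 mm steel pan and sieve under a blue clamp bar 40 x 262 mm (top 202 mm up) over two rods 210 mm apart. Origin under the base's centre; x away from the control panel. Bare rod at y = -105 mm; the rod at y = +105 mm has its nut, top 236 mm up.
- jar: Glass sample jar with a blue cap, 48 mm across, 70 mm tall; origin under its centre. Leave it alone.
- dish: Clear Petri dish, 62 mm across, 17 mm tall; origin under its centre. Leave it alone.
- brush: Sieve brush with a wooden handle, 200 mm long, lying on the bench along its x; origin under its middle. Leave it alone.

How it is judged:
On the way, in this order (a step that is already met when the one before it is completed fails the run):
1. the nut, square on the rod and pressed on it, is backed off to the end of the thread (nut_mid 7.4 to 9.2 mm above rod_end, within 2.5 mm of its axis, tilt under 0.1 rad) (horizontal distance between nut_mid and rod_end below 0.0025 m and z of nut_mid in the frame of rod_end between 0.0074 and 0.0092 m and angle between nut_mid's own z axis and vertical below 0.1 rad and contact force between nut and shaker above 0.3 N), for 0.15 s.
2. it drops in (nut_mid less than 4.6 mm above rod_end) (horizontal distance between nut_mid and rod_end below 0.0025 m and z of nut_mid in the frame of rod_end below 0.0046 m), for 0.1 s.
3. it is wound on clockwise (nut_mid less than 0.3 mm above rod_end) (horizontal distance between nut_mid and rod_end below 0.0025 m and z of nut_mid in the frame of rod_end below 0.0003 m), for 0.2 s.
At the end, for the whole second after the job is handed in: The nut sits on the rod, held by its thread: nut_mid less than 0.3 mm above the tip of the rod (about a fifth of a turn or more past the drop), within 2.5 mm of its axis, tilted less than 0.1 rad, let go and at rest; jar, dish and brush within 15 mm of where they were (all of step 3 and angle between nut_mid's own z axis and vertical below 0.1 rad and linear speed of nut below 0.01 m/s); the robot touches nothing.
It fails at once if the nut is pressed or levered on the shaker with more than 25 N (contact force between nut and shaker above 25 N).
It fails at once if the nut is let go on the end of the rod before it has dropped in (nut_mid more than 5 mm above rod_end) (contact force between nut and shaker above 0.5 N and contact force between the fingers and nut below 0.2 N and z of nut_mid in the frame of rod_end above 0.005 m).
It fails at once if the jar, the dish or the brush is moved more than 15 mm (distance of any of jar, dish, brush from where it was at the start of the episode above 0.015 m).
It also fails if it takes over 64 s, if anything falls off the work surface, if the arm or the gripper's body presses on something with over 40 N, if the wrist force passes 120 N, or if a joint passes its speed limit or range.

## Robot

A 7-joint arm with a two-finger parallel gripper is mounted at the origin on the work surface. World frame = base frame: x ahead of the robot, y to its left, z up, the work surface at z = 0. Lengths are in m, angles in rad, forces in N, time in s.
With the tool pointing down it reaches from about 0.4 to 0.85 m from the base axis. Payload 4.5 kg.
Tool frame: the origin (TCP) lies midway between the tips of the shut fingers; the grasp point (between the pads) lies 19 mm behind it; z points along the fingers, y is the direction in which the jaws open and shut (so a half turn about z gives the same grasp; the last joint's range is limited). The gripper opens to 88 mm and grips with 3 to 60 N. Pads are 18 mm wide; open, the fingers measure 123 mm over their backs; the gripper's body (75 mm by 187 mm) begins 45 mm behind the grasp point.
Start: joints at [1.188, 0.689, -0.195, 1.565, 0.157, 0.902, -0.215], TCP at [0.253, -0.572, 0.239] pointing down, gripper open.
Joint ranges: [-3.01, 3.01], [-0.46, 2.08], [-1.47, 1.51], [0.13, 2.56], [-1, 4.14], [0.04, 2.09], [-2.66, 2.66]. Speed limits (rad/s): [2.57, 2.57, 3.14, 3.14, 3.14, 3.14, 3.14].

## Interface

Orientations are given as a rotation vector (axis times angle).
In Python, from cell import ctrl gives the robot as it stands.
- The arm moves only by the tool servo_tool, never from a script. Its argument "rows" is one flat list of numbers, 7 for each row, row after row: the shift along the tool's x, y, z in mm, then the turn, a rotation vector about the tool's x, y, z in degrees, then the opening, from -1 (shut) to 1 (fully open), so that 0 is half open. A call has 1 to 20 rows; each row shifts and turns the commanded pose from where the row before left it, along the tool's axes as they then stand; what a row does not reach is not made up. A row lasts 1/8 s, in which the tool goes at most 62.5 mm and 10.7 degrees, less where a joint would pass 70% of its speed; a pose out of reach is approached as far as the arm can. A call with a gripper value outside its range is refused whole. The fingers move at their own pace and stop on an object; "grip_force" is the grip in N (left out, the last holds). Time passes only in rows, so rows that do not move let the fingers close. It gives the time, the measured TCP pose, the force and the opening at its end, in the units of the state.
- ctrl.read_state(): the state, without advancing time (a new reading comes with each control period).
- ctrl.capture(name): name is "side" or "top"; returns a dict with "frame" (384x512x3 uint8, blue, green, red), "vertical_fov" (degrees; the focal length in pixels is half the picture's height over the tangent of half this angle, whatever the lens; pixels are square), "cx", "cy" (the principal point, pixels), "D" ([k1, k2, p1, p2, k3] as OpenCV has them; the pictures are not rectified), "extrinsics" (4x4, takes a point from camera to world coordinates). Camera axes: x right, y down, z forward; pixel columns grow to the right and rows downward; lengths in m; the calibration is good to about 2 mm. A picture is of the moment at which its call begins. There is no depth.
- ctrl.job_done(): hands the job in, once; it reports no verdict.
The state is a dict: "time": time; "joint_pos": joint angles; "qvel": joint speeds; "tau": joint torques, N m; "eef_pos": TCP position; "tcp_rot": TCP orientation; "contact_force": force on the tool from outside, world axes, zero at the start; "ft_torque": the same for the moment, N m; "finger_gap": opening from 0.0 (shut) to 1.0 (fully open).
Only numpy, scipy, OpenCV 4.12 (cv2) and the standard library are available. Lean on these libraries where they do the work, as an engineer would, in place of code of your own. Each camera call takes 0.05 s, during which the arm holds its last target. There are 200 camera calls.

## Working session

There is one attempt and no reset: what is moved stays moved. The work goes in short steps, Python scripts to look and compute and a tool call to move; the robot and the scene stay as the last step left them, time stands still between calls to the robot, and variables do not carry over. Pictures are saved under pics/ and viewed, about 8 in all and at most 12, crops included, and the job is handed in when it is done.

Besides the shell and the picture viewer there is one more tool, called by a JSON object that holds its "op" and its "data". servo_tool: Moves the arm, as the interface text tells. Its arguments: {"type":"object","properties":{"rows":{"type":"array"},"grip_force":{"type":"number"}},"required":["rows"]}

```bash
mkdir -p pics; ls
python3 - <<'E'
from cell import ctrl
import cv2,numpy as np
print(ctrl.read_state())
for n in("side","top"):
    c=ctrl.capture(n); f=c.pop("frame"); cv2.imwrite(f"pics/{n}0.png",f); print(n,c)
    np.save(f"{n}0.npy",dict(c),allow_pickle=True)
E
```

```text
pics
{'time': 0.0, 'joint_pos': array([ 1.1878    ,  0.68998495, -0.19452551,  1.56634511,  0.1573309 ,
        0.9024782 , -0.21509649]), 'qvel': array([-0.00048515, -0.00042975, -0.00153631, -0.00043667, -0.00062296,
       -0.00130494, -0.00081138]), 'tau': array([ 8.84106885e-05, -5.27558362e+01, -1.26692556e+00, -1.53425235e+01,
       -5.26364415e-02,  6.46878878e-03,  1.54058671e-04]), 'eef_pos': array([ 0.25272107, -0.57094079,  0.23790944]), 'tcp_rot': array([-3.07187522e+00, -6.49790868e-01,  8.13460359e-04]), 'contact_force': array([-0.50000237,  0.17470414,  0.32144445]), 'ft_torque': array([ 0.03007414, -0.02591197, -0.0220561 ]), 'finger_gap': 1.0008633690337074}
side {'vertical_fov': 56.04847770913779, 'cx': 260.4128347612342, 'cy': 195.18210036732515, 'D': array([0.03857202, 0.        , 0.        , 0.        , 0.        ]), 'extrinsics': array([[ 0.82455405, -0.37664631,  0.42219448,  0.30684982],
       [-0.56572454, -0.55960025,  0.60564289, -0.5146403 ],
       [ 0.00814698, -0.73823107, -0.67449871,  0.62662599],
       [ 0.        ,  0.        ,  0.        ,  1.        ]])}
top {'vertical_fov': 48.65327121838595, 'cx': 261.4791496577834, 'cy': 190.7232003059253, 'D': array([-0.0404561,  0.       ,  0.       ,  0.       ,  0.       ]), 'extrinsics': array([[-0.00464087, -0.99397269,  0.10952966,  0.49878814],
       [-0.99961892,  0.0016307 , -0.02755628, -0.06000116],
       [ 0.02721158, -0.10961581, -0.99360148,  1.12734352],
       [ 0.        ,  0.        ,  0.        ,  1.        ]])}
```

View pics/side0.png

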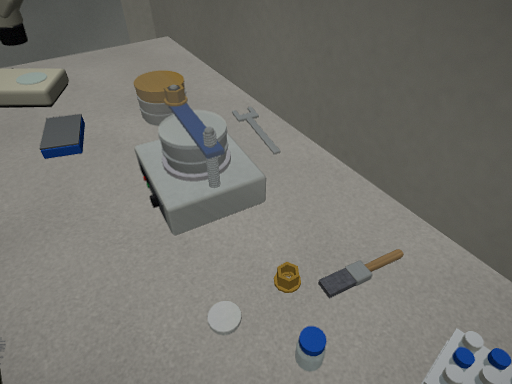

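View pics/top0.png

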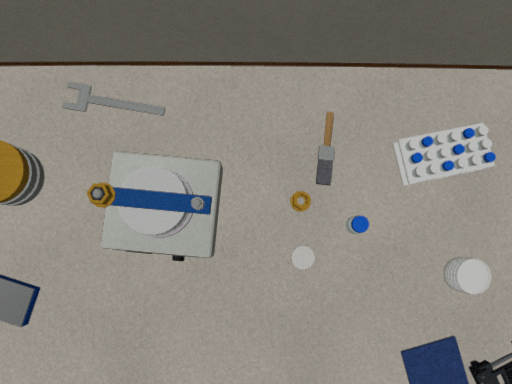

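The side view shows the nut at about (288,277), the rod tip at about (210,130), and the brush, jar and dish around the nut. In the top view the nut is at (300,201) and the rod at (197,204). I'll enlarge both next.

Run:
```python
import cv2,numpy as np
s=cv2.imread("pics/side0.png");t=cv2.imread("pics/top0.png")
def z(im,u,v,w=24,h=None):
    # covers u-w..u+w ; scale 8 
    return cv2.resize(im[v-18:v+18,u-w:u+w],None,fx=8,fy=8,interpolation=cv2.INTER_CUBIC)
m=np.vstack([np.hstack([z(s,288,277),z(s,211,138)]),np.hstack([z(t,300,201),z(t,197,204)])])
cv2.imwrite("pics/crop1.png",m);print(m.shape)
```

```text
(576, 768, 3)
```

View pics/crop1.png

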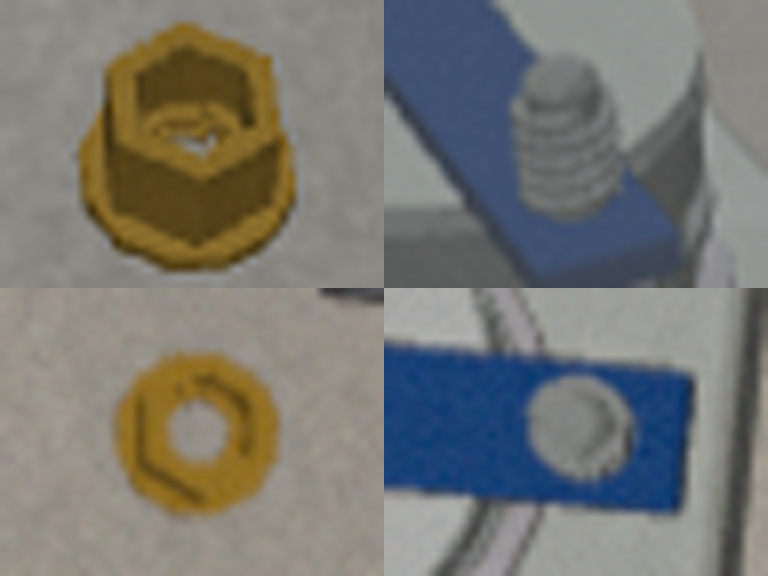

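In the crops, the nut's six hexagon top corners in the side view are at crop px (185,25), (268,60), (280,143), (197,182), (108,152), (108,62). The flange centre in the top view is at about (300.2,200.8). The rod tip is at about (208.8,128.6) in the side view and (196.1,202) in the top view.

```bash
cat > h.py <<'E'
import numpy as np,cv2
from scipy.optimize import least_squares
cams={n:np.load(f"{n}0.npy",allow_pickle=True).item() for n in("side","top")}
def KD(c):
    f=192/np.tan(np.radians(c["vertical_fov"]/2))
    return np.array([[f,0,c["cx"]],[0,f,c["cy"]],[0,0,1]]),c["D"]
def proj(c,P):
    E=np.linalg.inv(c["extrinsics"]);K,D=KD(c)
    return cv2.projectPoints(np.atleast_2d(P).astype(float),cv2.Rodrigues(E[:3,:3])[0],E[:3,3],K,D)[0][:,0]
def tri(obs):
    # obs: list of (cam,(u,v))
    r=least_squares(lambda p:np.concatenate([proj(c,p)[0]-uv for c,uv in obs]),[.5,-.2,.1])
    return r.x,r.fun
def hexpts(x,y,z,yaw,R=.041/np.sqrt(3)):
    a=yaw+np.pi/6+np.arange(6)*np.pi/3
    return np.c_[x+R*np.cos(a),y+R*np.sin(a),np.full(6,z)]
E
python3 - <<'E'
from h import *
S,T=cams["side"],cams["top"]
print("rod",tri([(S,(208.8,128.6)),(T,(196.1,202))]))
# nut: hex top centre in side & flange in top
c=np.array([[185,25],[268,60],[280,143],[197,182],[108,152],[108,62]])/8-.44+[264,259]
def res(p):
    h=proj(S,hexpts(p[0],p[1],p[2]+.034,p[3])); 
    # match by nearest
    d=np.linalg.norm(h[None]-c[:,None],axis=2);i=d.argmin(1)
    return np.r_[(h[i]-c).ravel(),(proj(T,[p[0],p[1],p[2]+.004])[0]-[300.2,200.8])*2]
best=min((least_squares(res,[.49,-.15,0,y]) for y in np.radians(np.arange(0,60,10))),key=lambda r:r.cost)
print(best.x,np.degrees(best.x[3]),best.fun.round(1))
for nm,q in dict(dishS=None).items(): pass
# bar corner check from top crop: corner at (692,375),(680,512)
for u,v in[(692,375),(680,512)]:
    uv=np.array([(u-384)/8-.44+173,(v-288)/8-.44+186])
    print(least_squares(lambda p:proj(T,[p[0],p[1],.202])[0]-uv,[.5,0]).x)
E
```

```text
rod (array([0.57408448, 0.0518303 , 0.2395955 ]), array([-0.45622479,  0.06153688,  0.20046874, -0.44467966]))
[ 0.59160983 -0.19188421 -0.0016683  -0.08312494] -4.762708037307279 [ 3.   1.2 -0.8  5.3 -2.3 -5.   2.7 -1.2  1.6  2.4  1.  -3.5 -1.8  3. ]
[0.58842548 0.0245372 ]
[0.55102597 0.0274928 ]
```

Run:
```python
from h import *
S,T=cams["side"],cams["top"]
c=np.array([[185,25],[268,60],[280,143],[197,182],[108,152],[108,62]])/8-.44+[264,259]
def res(p):
    h=proj(S,hexpts(p[0],p[1],p[2]+.034,p[3]))[::-1]
    return np.r_[(h-c).ravel(),(proj(T,[p[0],p[1],p[2]+.004])[0]-[300.2,200.8])*2]
rs=[least_squares(res,[.49,-.15,0,y]) for y in np.radians(np.arange(0,360,30))]
for r in sorted(rs,key=lambda r:r.cost)[:2]: print(r.cost,r.x,np.degrees(r.x[3])%60,r.fun.round(1))
print(proj(T,hexpts(*r.x[:2],.034,r.x[3])))
for P in [(rs[0].x[0],rs[0].x[1],.034)]: print(proj(S,P),proj(T,P),S['extrinsics'][:3,3])
from cell import ctrl
# tri of nut by hex centre only
print(tri([(S,c.mean(0)),(T,(300.2,200.8))]))
# jar, dish, brush, rough at top of heights
for n,uv,z in[("jar",(360,224),.07),("dish",(303,258),.017),("br1",(324,183),.01),("br2",(329,113),.01)]:
    print(n,least_squares(lambda p:proj(T,[p[0],p[1],z])[0]-uv,[.5,0]).x)
```

```text
1.233417865113852 [ 0.59655031 -0.19504589 -0.00249199  1.5163953 ] 26.883050965105923 [-0.4  0.1 -0.1  0.4 -0.4 -0.1  0.   0.3  0.2 -0.9 -0.5  0.4  0.4 -0.7]
1.2334178651138903 [ 5.96550314e-01 -1.95045892e-01 -2.49198606e-03  7.79958061e+00] 26.883051066865676 [-0.4  0.1 -0.1  0.4 -0.4 -0.1  0.   0.3  0.2 -0.9 -0.5  0.4  0.4 -0.7]
[[293.82792659 203.52170935]
 [301.53305153 208.48674874]
 [309.58954464 204.33709964]
 [309.92957544 195.25901709]
 [302.25050386 190.32251313]
 [294.2053924  194.43563033]]
[[287.30363618 270.70575576]] [[301.89337235 199.38340172]] [ 0.30684982 -0.5146403   0.62662599]
(array([ 0.59630974, -0.19303733,  0.02857589]), array([-1.00053382,  0.13817313,  0.6732478 , -1.13675261]))
jar [ 0.53104298 -0.33591989]
dish [ 0.44527171 -0.19782602]
br1 [ 0.64240185 -0.25784579]
br2 [ 0.83442952 -0.27577595]
```

{"op": "servo_tool", "data": {"rows": [39,-17,0,0,0,0,0.5,39,-17,0,0,0,0,0.5,39,-17,0,0,0,0,0.5,39,-17,0,0,0,0,0.5,39,-17,0,0,0,0,0.5,39,-17,0,0,0,0,0.5,39,-17,0,0,0,0,0.5,39,-17,0,0,0,0,0.5,39,-17,0,0,0,0,0.5,39,-17,0,0,0,0,0.5,39,-17,0,0,0,0,0.5,38,-18,0,0,0,0,0.5,0,0,25,0,0,9,0.5,0,0,25,0,0,9,0.5,0,0,25,0,0,9,0.5,0,0,25,0,0,0,0.5,0,0,0,0,0,0,0.5,0,0,0,0,0,0,0.5], "grip_force": 20}}

```text
time: 2.35
eef_pos: [0.5975, -0.1952, 0.1394]
tcp_rot: [3.14, -0.085, 0.002]
contact_force: [-0.3, 0.1, 0.3]
finger_gap: 0.752
```

```bash
cat >> h.py <<'E'
from scipy.spatial.transform import Rotation as Ro
def st():
    from cell import ctrl
    s=ctrl.read_state();R=Ro.from_rotvec(s["tcp_rot"]).as_matrix()
    print("t",round(s["time"],2),"tcp",(s["eef_pos"]*1e3).round(2),"xyaw",np.degrees(np.arctan2(R[1,0],R[0,0])).round(2),"tilt z",R[:,2].round(4),"F",s["contact_force"].round(2),"M",s["ft_torque"].round(3),"gap",round(float(s["finger_gap"]),3),"q",s["joint_pos"].round(3))
    return s,R
E
python3 - <<'E'
from h import *
from cell import ctrl
s,R=st()
tgt=np.array([.5963,-.1945,.0085]);print("delta tool mm",(R.T@(tgt-s["eef_pos"])*1e3).round(1))
ims=[]
for n,(u,v) in dict(side=(288,265),top=(300,201)).items():
    f=ctrl.capture(n)["frame"];ims.append(cv2.resize(f[v-60:v+36,u-48:u+48],None,fx=4,fy=4,interpolation=cv2.INTER_CUBIC))
cv2.imwrite("pics/a.png",np.hstack(ims))
E
```

```text
t 2.35 tcp [ 597.54 -195.16  139.4 ] xyaw -3.12 tilt z [ 1.e-03 -2.e-04 -1.e+00] F [-0.26  0.09  0.35] M [ 0.014  0.027 -0.005] gap 0.752 q [ 0.245  0.814 -0.004  1.647  0.005  0.679 -1.387]
delta tool mm [ -1.4  -0.6 130.9]
```

View pics/a.png

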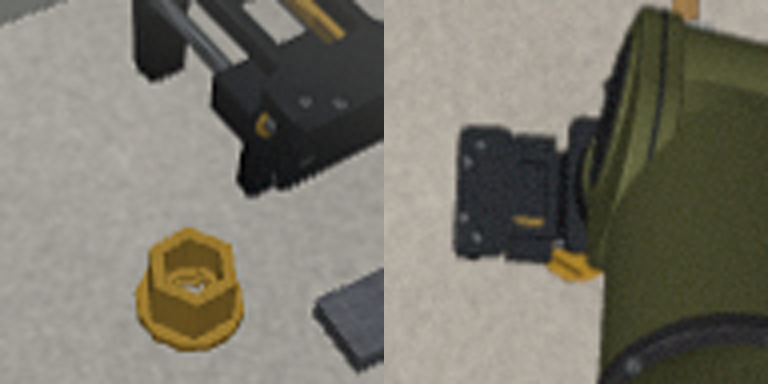

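The nut is untouched. In the side crop the fingertips are at about (302.5,253.7) and (278.7,225). I'll check that against the projected TCP.

Run:
```python
from h import *
s,R=st();S=cams["side"]
for d in(-.033,0,.033): print(d,proj(S,s["eef_pos"]+R[:,1]*d))
```

```text
t 2.45 tcp [ 597.84 -195.29  139.93] xyaw -3.12 tilt z [ 2.1e-03 -5.0e-04 -1.0e+00] F [-0.14 -0.21 -0.33] M [0.012 0.008 0.023] gap 0.746 q [ 0.245  0.814 -0.004  1.647  0.005  0.679 -1.387]
-0.033 [[281.10742377 223.32256479]]
0 [[291.39131425 234.94033608]]
0.033 [[302.37393226 247.34820785]]
```

{"op": "servo_tool", "data": {"rows": [-0.5,0,25,0,0,0,0.5,-0.5,0,25,0,0,0,0.5,0,0,20,0,0,0,0.5,0,0,15,0,0,0,0.5,0,0,0,0,0,0,0.5,0,0,0,0,0,0,0.5]}}

```text
time: 3.2
eef_pos: [0.5967, -0.1951, 0.0544]
tcp_rot: [3.14, -0.086, 0.002]
contact_force: [-0.4, -0.1, -1.3]
finger_gap: 0.751
```

Run:
```python
from h import *
from cell import ctrl
s,R=st()
f=ctrl.capture("side")["frame"];u,v=288,265
cv2.imwrite("pics/b.png",cv2.resize(f[v-36:v+30,u-44:u+44],None,fx=8,fy=8,interpolation=cv2.INTER_CUBIC))
for d in(-.033,0,.033): print(d,(proj(cams["side"],s["eef_pos"]+R[:,1]*d)-[u-44,v-36])*8)
```

```text
t 3.2 tcp [ 596.66 -195.14   54.37] xyaw -3.12 tilt z [ 1.2e-03 -4.0e-04 -1.0e+00] F [-0.44 -0.08 -1.26] M [ 0.112 -0.001  0.063] gap 0.751 q [ 0.246  0.939 -0.006  1.683  0.01   0.518 -1.391]
-0.033 [[276.8270935  190.86191109]]
0 [[351.88031345 283.44622218]]
0.033 [[431.6348914  381.87000426]]
```

View pics/b.png

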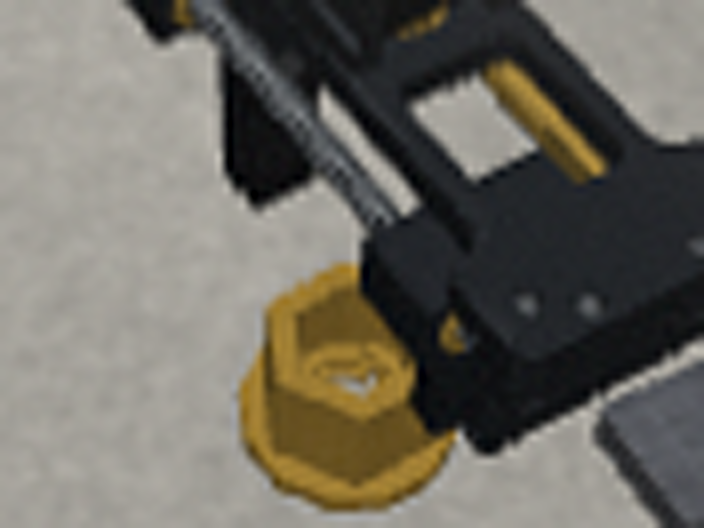

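The left fingertip's inner edge is at about (284,194) in the crop, against a predicted (277,191). The robot and side camera therefore agree to about 1 px. I'll go down and grip.

{"op": "servo_tool", "data": {"rows": [-0.5,0,16,0,0,0,0.5,0,0,15,0,0,0,0.5,0,0,10,0,0,0,0.5,0,0,4,0,0,0,0.5,0,0,0,0,0,0,0.3,0,0,0,0,0,0,0.1,0,0,0,0,0,0,-0.1,0,0,0,0,0,0,-0.2,0,0,0,0,0,0,-0.4,0,0,0,0,0,0,-1,0,0,0,0,0,0,-1,0,0,0,0,0,0,-1,0,0,0,0,0,0,-1], "grip_force": 20}}

```text
time: 4.88
eef_pos: [0.5959, -0.195, 0.0092]
tcp_rot: [3.14, -0.086, 0.001]
contact_force: [-0.2, -0.2, 5.9]
finger_gap: 0.467
```

```bash
python3 -c "
from h import *
st()"
```

```text
t 4.88 tcp [ 595.92 -195.      9.16] xyaw -3.12 tilt z [ 8.e-04 -2.e-04 -1.e+00] F [-0.24 -0.24  5.9 ] M [0.138 0.054 0.043] gap 0.467 q [ 0.246  1.01  -0.006  1.688  0.012  0.443 -1.393]
```

The gap is 41.1 mm, so the jaws are on the flats. I'll lift, then carry.

{"op": "servo_tool", "data": {"rows": [0,0,-6,0,0,0,-1,0,0,-20,0,0,0,-1,0,0,-30,0,0,0,-1,0,0,-30,0,0,0,-1,0,0,-30,0,0,0,-1,0,0,-30,0,0,0,-1,0,0,-30,0,0,0,-1,0,0,-30,0,0,0,-1,0,0,-30,0,0,0,-1,0,0,-25,0,0,0,-1,0,0,-5,0,0,0,-1,0,0,0,0,0,0,-1], "grip_force": 25}}

```text
time: 6.38
eef_pos: [0.595, -0.1948, 0.2746]
tcp_rot: [-3.14, 0.085, 0.001]
contact_force: [-0.2, 0.1, -2.9]
finger_gap: 0.466
```

{"op": "servo_tool", "data": {"rows": [-3.2,-20.2,0,0,0,0,-1,-4,-30,0,0,0,0,-1,-5,-35,0,0,0,0,-1,-5,-35,0,0,0,0,-1,-5,-35,0,0,0,0,-1,-5,-35,0,0,0,0,-1,-5,-35,0,0,0,0,-1,-3,-20,0,0,0,0,-1,0,0,0,0,0,8,-1,0,0,0,0,0,8,-1,0,0,0,0,0,8,-1,0,0,0,0,0,8,-1,0,0,0,0,0,8,-1,0,0,0,0,0,0,-1,0,0,0,0,0,0,-1]}}

```text
time: 8.25
eef_pos: [0.5735, 0.0519, 0.2745]
tcp_rot: [2.923, -1.151, -0.001]
contact_force: [-0.7, -0.1, -2.5]
finger_gap: 0.467
```

Run:
```python
from h import *
from cell import ctrl
s,R=st()
f=ctrl.capture("side")["frame"];u,v=211,128
cv2.imwrite("pics/c_raw.png",f)
cv2.imwrite("pics/c.png",cv2.resize(f[v-40:v+34,u-48:u+48],None,fx=8,fy=8,interpolation=cv2.INTER_CUBIC))
o=[u-48,v-40]
p=s["eef_pos"]
for n,P in dict(nut_under=p-[0,0,.0092],nut_top=p+[0,0,.0248],rod=[.5741,.0518,.2405]).items(): print(n,(proj(cams["side"],P)-o)*8)
```

```text
t 8.25 tcp [573.51  51.92 274.47] xyaw -42.99 tilt z [-5.e-04 -2.e-04 -1.e+00] F [-0.7  -0.06 -2.46] M [ 0.096  0.016 -0.007] gap 0.467 q [-0.302  0.588  0.223  1.687 -0.159  0.885 -2.335]
nut_under [[350.79419685 233.95139646]]
nut_top [[337.07073015 104.81310432]]
rod [[362.53247162 322.17082708]]
```

View pics/c.png

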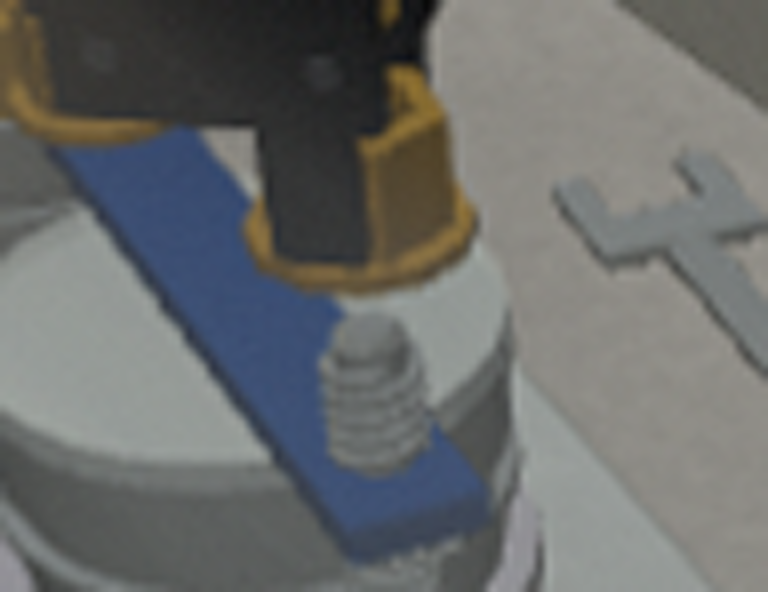

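The nut hangs square in the jaws. Its flange spans 247–477 px in the crop, and its axis extrapolates to 372 at tip height against 371 for the pilot, so it is laterally good. The depth direction is less certain, so I'll get that from silhouette fits in the top camera, nut against rod.

Run:
```python
from h import *
T=cams["top"];t=cv2.imread("pics/top0.png")
def sub(mask_f,u,v,w):  # soft coverage image 8x, extents
    c=cv2.resize(t[v-w:v+w,u-w:u+w],None,fx=8,fy=8,interpolation=cv2.INTER_CUBIC)
    h=cv2.cvtColor(c,cv2.COLOR_BGR2HSV);m=mask_f(h).astype(np.uint8)
    n,l,s,ce=cv2.connectedComponentsWithStats(m);i=l[8*w,8*w];b=s[i]
    e=np.array([b[0],b[1],b[0]+b[2],b[1]+b[3]])/8+np.array([u-w,v-w]*2)-.5
    return e
nut=sub(lambda h:h[...,1]>95,297,201,22)
en=sub(lambda h:h[...,1]<110,197,204,7)
print("nut ext",nut,"rod ext",en)
def circ(x,y,z,r):
    a=np.linspace(0,2*np.pi,90);return np.c_[x+r*np.cos(a),y+r*np.sin(a),np.full(90,z)]
def ext(P):
    q=proj(T,P);return np.r_[q.min(0),q.max(0)]
r=least_squares(lambda p:ext(np.vstack([circ(p[0],p[1],z,.027+p[2]) for z in(.0,.005)]+[hexpts(p[0],p[1],.034,np.radians(27))]))-nut,[.596,-.195,0]);print("nut",r.x,r.fun)
r=least_squares(lambda p:ext(np.vstack([circ(p[0],p[1],.241,.0065),circ(p[0],p[1],.238,.0095)]+[circ(p[0],p[1],z,p[2]) for z in(.233,.202)]))-en,[.574,.052,.012]);print("rod",r.x,r.fun)
```

```text
nut ext [290.    190.625 310.375 210.875] rod ext [190.25  196.5   203.5   209.875]
nut [ 5.95722608e-01 -1.94289184e-01 -7.41794124e-05] [ 0.01658812 -0.01657252 -0.01654898  0.01656182]
rod [0.57223545 0.05308804 0.01268384] [-0.19880579  0.20005809  0.20565698 -0.20638025]
```

{"op": "servo_tool", "data": {"rows": [-0.7,0,6,0,0,0,-1,0,0,8,0,0,0,-1,0,0,7,0,0,0,-1,0,0,1,0,0,0,-1,0,0,1,0,0,0,-1,0,0,1,0,0,0,-1,0,0,0,0,0,0,-1]}}

```text
time: 9.18
eef_pos: [0.5733, 0.0523, 0.2508]
tcp_rot: [-2.922, 1.154, -0.0]
contact_force: [0.5, 0.7, -2.8]
finger_gap: 0.463
```

```bash
python3 -c "
from h import *
st()"
```

```text
t 9.18 tcp [573.33  52.32 250.82] xyaw -43.12 tilt z [ 3.e-04 -0.e+00 -1.e+00] F [ 0.48  0.68 -2.84] M [ 0.101  0.027 -0.013] gap 0.463 q [-0.298  0.615  0.215  1.718 -0.168  0.827 -2.33 ]
```

{"op": "servo_tool", "data": {"rows": [0,0,1,0,0,0,-1,0,0,1,0,0,0,-1,0,0,0,0,0,0,-1]}}

```text
time: 9.55
eef_pos: [0.5732, 0.0523, 0.2486]
tcp_rot: [2.922, -1.154, -0.0]
contact_force: [0.2, 0.7, -2.9]
finger_gap: 0.464
```

{"op": "servo_tool", "data": {"rows": [0,0,1,0,0,0,-1,0,0,0,0,0,0,-1]}}

```text
time: 9.8
eef_pos: [0.5732, 0.0523, 0.2476]
tcp_rot: [2.922, -1.154, -0.0]
contact_force: [0.0, -0.4, -2.8]
finger_gap: 0.464
```

```bash
python3 -c "
from h import *
st()"
```

```text
t 9.8 tcp [573.19  52.31 247.62] xyaw -43.12 tilt z [-2.e-04 -1.e-04 -1.e+00] F [ 0.03 -0.36 -2.84] M [0.068 0.019 0.01 ] gap 0.464 q [-0.297  0.619  0.214  1.721 -0.169  0.819 -2.329]
```

{"op": "servo_tool", "data": {"rows": [0,0,1,0,0,0,-1,0,0,0,0,0,0,-1]}}

```text
time: 10.05
eef_pos: [0.5732, 0.0523, 0.2466]
tcp_rot: [2.922, -1.154, -0.0]
contact_force: [0.0, -0.5, -2.6]
finger_gap: 0.464
```

{"op": "servo_tool", "data": {"rows": [0,0,1,0,0,0,-1,0,0,0,0,0,0,-1]}}

```text
time: 10.3
eef_pos: [0.5732, 0.0523, 0.2456]
tcp_rot: [2.922, -1.154, -0.0]
contact_force: [-0.5, 0.1, -2.7]
finger_gap: 0.464
```

{"op": "servo_tool", "data": {"rows": [0,0,1,0,0,0,-1,0,0,0,0,0,0,-1]}}

```text
time: 10.55
eef_pos: [0.5732, 0.0523, 0.2446]
tcp_rot: [2.922, -1.154, -0.0]
contact_force: [-0.4, 0.3, -2.9]
finger_gap: 0.465
```

```bash
python3 -c "
from h import *
st()"
```

```text
t 10.55 tcp [573.2   52.31 244.63] xyaw -43.12 tilt z [-1.e-04 -1.e-04 -1.e+00] F [-0.36  0.25 -2.89] M [ 0.116  0.003 -0.018] gap 0.465 q [-0.296  0.623  0.213  1.725 -0.17   0.812 -2.328]
```

{"op": "servo_tool", "data": {"rows": [0,0,1,0,0,0,-1,0,0,0.5,0,0,0,-1,0,0,0,0,0,0,-1]}}

```text
time: 10.92
eef_pos: [0.5732, 0.0523, 0.2432]
tcp_rot: [2.922, -1.154, 0.0]
contact_force: [-0.5, 0.1, -3.2]
finger_gap: 0.466
```

{"op": "servo_tool", "data": {"rows": [0,0,0.5,0,0,0,-1,0,0,0.5,0,0,0,-1,0,0,0,0,0,0,-1]}}

```text
time: 11.3
eef_pos: [0.5732, 0.0523, 0.2422]
tcp_rot: [2.922, -1.154, -0.0]
contact_force: [0.3, 0.3, -2.4]
finger_gap: 0.463
```

{"op": "servo_tool", "data": {"rows": [0,0,0.5,0,0,0,-1,0,0,0,0,0,0,-1]}}

```text
time: 11.55
eef_pos: [0.5732, 0.0523, 0.2417]
tcp_rot: [2.922, -1.154, 0.0]
contact_force: [-1.0, 0.2, -2.2]
finger_gap: 0.464
```

{"op": "servo_tool", "data": {"rows": [0,0,0.5,0,0,0,-1,0,0,0,0,0,0,-1]}}

```text
time: 11.8
eef_pos: [0.5732, 0.0523, 0.2412]
tcp_rot: [2.922, -1.154, -0.0]
contact_force: [-0.4, -0.2, -3.2]
finger_gap: 0.463
```

```bash
python3 -c "
from h import *
st()"
```

```text
t 11.8 tcp [573.23  52.32 241.17] xyaw -43.12 tilt z [-0.e+00 -1.e-04 -1.e+00] F [-0.35 -0.18 -3.24] M [ 0.086 -0.042  0.026] gap 0.463 q [-0.295  0.627  0.211  1.729 -0.172  0.804 -2.327]
```

{"op": "servo_tool", "data": {"rows": [0,0,0.5,0,0,0,-1,0,0,0.5,0,0,0,-1,0,0,0,0,0,0,-1]}}

```text
time: 12.18
eef_pos: [0.5732, 0.0523, 0.2402]
tcp_rot: [2.922, -1.154, 0.0]
contact_force: [1.0, 0.4, -2.2]
finger_gap: 0.459
```

{"op": "servo_tool", "data": {"rows": [0,0,0.5,0,0,0,-1,0,0,0,0,0,0,-1]}}

```text
time: 12.42
eef_pos: [0.5732, 0.0523, 0.2397]
tcp_rot: [2.922, -1.154, 0.0]
contact_force: [-0.7, 0.8, -3.1]
finger_gap: 0.465
```

{"op": "servo_tool", "data": {"rows": [0,0,0.5,0,0,0,-1,0,0,0,0,0,0,-1]}}

```text
time: 12.68
eef_pos: [0.5732, 0.0524, 0.2392]
tcp_rot: [2.922, -1.154, -0.0]
contact_force: [0.4, -0.2, -2.6]
finger_gap: 0.464
```

{"op": "servo_tool", "data": {"rows": [0,0,0.5,0,0,0,-1,0,0,0,0,0,0,-1]}}

```text
time: 12.92
eef_pos: [0.5733, 0.0523, 0.2387]
tcp_rot: [-2.922, 1.154, -0.0]
contact_force: [-1.0, 0.2, -1.9]
finger_gap: 0.461
```

```bash
python3 -c "
from h import *
st()"
```

```text
t 12.93 tcp [573.33  52.34 238.73] xyaw -43.12 tilt z [ 2.e-04 -0.e+00 -1.e+00] F [-1.01  0.22 -1.94] M [0.036 0.036 0.013] gap 0.461 q [-0.295  0.63   0.21   1.731 -0.172  0.798 -2.326]
```

{"op": "servo_tool", "data": {"rows": [0,0,0.5,0,0,0,-1,0,0,0,0,0,0,-1]}}

```text
time: 13.18
eef_pos: [0.5733, 0.0523, 0.2386]
tcp_rot: [-2.922, 1.154, -0.001]
contact_force: [-0.3, 1.0, 1.4]
finger_gap: 0.468
```

{"op": "servo_tool", "data": {"rows": [0,0,0.5,0,0,0,-1,0,0,0,0,0,0,-1]}}

```text
time: 13.42
eef_pos: [0.5733, 0.0523, 0.2386]
tcp_rot: [-2.921, 1.154, -0.001]
contact_force: [-1.3, 0.1, 5.8]
finger_gap: 0.466
```

```bash
python3 -c "
from h import *
st()"
```

```text
t 13.43 tcp [573.34  52.31 238.56] xyaw -43.12 tilt z [ 7.e-04  2.e-04 -1.e+00] F [-1.27  0.11  5.84] M [-0.023  0.527 -0.003] gap 0.466 q [-0.295  0.63   0.21   1.732 -0.173  0.797 -2.326]
```

{"op": "servo_tool", "data": {"rows": [0,0,-0.17,0,0,-5,-1,0,0,-0.17,0,0,-5,-1,0,0,-0.16,0,0,-5,-1,0,0,-0.17,0,0,-5,-1,0,0,-0.17,0,0,-5,-1,0,0,-0.16,0,0,-5,-1,0,0,0,0,0,0,-1]}}

```text
time: 14.3
eef_pos: [0.5734, 0.0525, 0.2395]
tcp_rot: [-3.12, 0.358, -0.001]
contact_force: [-2.4, 1.0, 6.3]
finger_gap: 0.465
```

```bash
python3 -c "
from h import *
st()"
```

```text
t 14.3 tcp [573.36  52.51 239.54] xyaw -13.08 tilt z [ 8.e-04  6.e-04 -1.e+00] F [-2.37  1.04  6.28] M [ 0.142  0.459 -0.01 ] gap 0.465 q [-0.202  0.619  0.052  1.726 -0.043  0.796 -1.929]
```

{"op": "servo_tool", "data": {"rows": [0,0,-0.17,0,0,-5,-1,0,0,-0.17,0,0,-5,-1,0,0,-0.16,0,0,-5,-1,0,0,-0.17,0,0,-5,-1,0,0,-0.17,0,0,-5,-1,0,0,-0.16,0,0,-5,-1,0,0,0,0,0,0,-1]}}

```text
time: 15.18
eef_pos: [0.5733, 0.0524, 0.2405]
tcp_rot: [-3.107, -0.462, -0.001]
contact_force: [-2.1, 0.2, 6.4]
finger_gap: 0.467
```

```bash
python3 -c "
from h import *
st()"
```

```text
t 15.18 tcp [573.33  52.44 240.47] xyaw 16.91 tilt z [ 6.e-04  4.e-04 -1.e+00] F [-2.15  0.18  6.45] M [0.068 0.46  0.019] gap 0.467 q [-0.109  0.618 -0.105  1.72   0.083  0.808 -1.528]
```

{"op": "servo_tool", "data": {"rows": [0,0,-0.17,0,0,-5,-1,0,0,-0.17,0,0,-5,-1,0,0,-0.16,0,0,-5,-1,0,0,-0.17,0,0,-5,-1,0,0,0,0,0,0,-1]}}

```text
time: 15.8
eef_pos: [0.5735, 0.0524, 0.241]
tcp_rot: [-2.981, -0.992, -0.002]
contact_force: [-1.0, 0.2, 4.1]
finger_gap: 0.461
```

{"op": "servo_tool", "data": {"rows": [0,0,-0.17,0,0,-5,-1,0,0,0,0,0,0,-1]}}

```text
time: 16.05
eef_pos: [0.5736, 0.0523, 0.2409]
tcp_rot: [2.935, 1.119, 0.002]
contact_force: [-1.0, 0.9, 4.3]
finger_gap: 0.464
```

{"op": "servo_tool", "data": {"rows": [0,0,-0.17,0,0,-5,-1,0,0,0,0,0,0,-1]}}

```text
time: 16.3
eef_pos: [0.5737, 0.0522, 0.2408]
tcp_rot: [2.884, 1.245, 0.002]
contact_force: [-0.4, -0.7, 2.9]
finger_gap: 0.463
```

{"op": "servo_tool", "data": {"rows": [0,0,0,0,0,-5,-1,0,0,0,0,0,0,-1]}}

```text
time: 16.55
eef_pos: [0.5731, 0.0521, 0.2402]
tcp_rot: [-2.827, -1.37, 0.001]
contact_force: [-0.1, 0.3, -1.8]
finger_gap: 0.465
```

{"op": "servo_tool", "data": {"rows": [0,0,0,0,0,-5,-1,0,0,0,0,0,0,-1]}}

```text
time: 16.8
eef_pos: [0.5728, 0.0522, 0.24]
tcp_rot: [-2.764, -1.491, 0.002]
contact_force: [-0.2, -0.6, -2.5]
finger_gap: 0.465
```

```bash
python3 -c "
from h import *
st()"
```

```text
t 16.8 tcp [572.79  52.15 239.99] xyaw 56.69 tilt z [-1.4e-03 -2.0e-04 -1.0e+00] F [-0.21 -0.63 -2.47] M [-0.07  -0.011  0.019] gap 0.465 q [ 0.012  0.63  -0.309  1.713  0.244  0.837 -0.987]
```

The upward force is gone and only the nut's weight remains, so it passed the thread end at a yaw of about 50°. I'll lower it gently into the drop.

{"op": "servo_tool", "data": {"rows": [0,0,0.5,0,0,0,-1,0,0,0.5,0,0,0,-1,0,0,0,0,0,0,-1]}}

```text
time: 17.18
eef_pos: [0.5732, 0.0523, 0.2396]
tcp_rot: [2.763, 1.495, -0.0]
contact_force: [-0.5, 0.2, -2.3]
finger_gap: 0.462
```

{"op": "servo_tool", "data": {"rows": [0,0,0.5,0,0,0,-1,0,0,0.5,0,0,0,-1,0,0,0,0,0,0,-1]}}

```text
time: 17.55
eef_pos: [0.5732, 0.0523, 0.2387]
tcp_rot: [2.762, 1.496, -0.0]
contact_force: [-0.2, -0.0, -2.7]
finger_gap: 0.465
```

{"op": "servo_tool", "data": {"rows": [0,0,0.5,0,0,0,-1,0,0,0.5,0,0,0,-1,0,0,0,0,0,0,-1]}}

```text
time: 17.92
eef_pos: [0.5732, 0.0523, 0.2377]
tcp_rot: [2.762, 1.496, -0.0]
contact_force: [0.1, -0.9, -3.1]
finger_gap: 0.462
```

{"op": "servo_tool", "data": {"rows": [0,0,0.5,0,0,0,-1,0,0,0,0,0,0,-1]}}

```text
time: 18.18
eef_pos: [0.5732, 0.0523, 0.2372]
tcp_rot: [2.762, 1.496, -0.0]
contact_force: [-0.7, -0.3, -3.1]
finger_gap: 0.465
```

{"op": "servo_tool", "data": {"rows": [0,0,0.5,0,0,0,-1,0,0,0,0,0,0,-1]}}

```text
time: 18.42
eef_pos: [0.5732, 0.0523, 0.2367]
tcp_rot: [2.762, 1.496, -0.0]
contact_force: [-1.0, -0.7, -2.4]
finger_gap: 0.467
```

```bash
python3 -c "
from h import *
st()"
```

```text
t 18.43 tcp [573.25  52.3  236.69] xyaw 56.88 tilt z [ 0.e+00 -1.e-04 -1.e+00] F [-1.02 -0.71 -2.43] M [-0.155 -0.007  0.026] gap 0.467 q [ 0.011  0.634 -0.309  1.717  0.247  0.828 -0.987]
```

{"op": "servo_tool", "data": {"rows": [0,0,0.5,0,0,0,-1,0,0,0,0,0,0,-1]}}

```text
time: 18.68
eef_pos: [0.5733, 0.0523, 0.2362]
tcp_rot: [2.762, 1.496, 0.0]
contact_force: [-0.1, -0.7, -2.8]
finger_gap: 0.464
```

{"op": "servo_tool", "data": {"rows": [0,0,0.5,0,0,0,-1,0,0,0,0,0,0,-1]}}

```text
time: 18.92
eef_pos: [0.5732, 0.0523, 0.236]
tcp_rot: [2.762, 1.496, 0.0]
contact_force: [-2.2, -0.5, 1.9]
finger_gap: 0.461
```

{"op": "servo_tool", "data": {"rows": [0,0,0.3,0,0,0,-1,0,0,0,0,0,0,-1]}}

```text
time: 19.18
eef_pos: [0.5733, 0.0523, 0.236]
tcp_rot: [2.762, 1.496, 0.001]
contact_force: [-3.2, -0.9, 5.8]
finger_gap: 0.464
```

{"op": "servo_tool", "data": {"rows": [0,0,0.3,0,0,0,-1,0,0,0,0,0,0,-1]}}

```text
time: 19.42
eef_pos: [0.5733, 0.0523, 0.2359]
tcp_rot: [2.762, 1.496, 0.001]
contact_force: [-2.6, -1.5, 7.6]
finger_gap: 0.462
```

It dropped in, with contact at TCP z 236.0 against a top of about 241.2. Now I'll wind on clockwise at 2 mm per 60°.

{"op": "servo_tool", "data": {"rows": [0,0,0,0,0,5,-1,0,0,0.17,0,0,5,-1,0,0,0.16,0,0,5,-1,0,0,0.17,0,0,5,-1,0,0,0.17,0,0,5,-1,0,0,0.16,0,0,5,-1,0,0,0,0,0,0,-1]}}

```text
time: 20.3
eef_pos: [0.5737, 0.0518, 0.235]
tcp_rot: [3.055, 0.728, 0.002]
contact_force: [-1.3, -0.8, 5.6]
finger_gap: 0.462
```

```bash
python3 -c "
from h import *
st()"
```

```text
t 20.3 tcp [573.66  51.76 234.97] xyaw 26.82 tilt z [ 0.0013 -0.001  -1.    ] F [-1.34 -0.78  5.63] M [-0.532  0.431 -0.059] gap 0.462 q [-0.08   0.626 -0.153  1.724  0.126  0.8   -1.395]
```

{"op": "servo_tool", "data": {"rows": [0,0,0.17,0,0,5,-1,0,0,0.17,0,0,5,-1,0,0,0.16,0,0,5,-1,0,0,0.17,0,0,5,-1,0,0,0.17,0,0,5,-1,0,0,0.16,0,0,5,-1,0,0,0,0,0,0,-1]}}

```text
time: 21.18
eef_pos: [0.5735, 0.0518, 0.234]
tcp_rot: [3.139, -0.087, 0.002]
contact_force: [-1.9, -1.7, 5.8]
finger_gap: 0.467
```

{"op": "servo_tool", "data": {"rows": [0,0,0.17,0,0,5,-1,0,0,0.17,0,0,5,-1,0,0,0.16,0,0,5,-1,0,0,0.17,0,0,5,-1,0,0,0.17,0,0,5,-1,0,0,0.16,0,0,5,-1,0,0,0,0,0,0,-1]}}

```text
time: 22.05
eef_pos: [0.5735, 0.0519, 0.233]
tcp_rot: [3.01, -0.896, 0.002]
contact_force: [-2.7, -2.4, 6.4]
finger_gap: 0.464
```

```bash
python3 -c "
from h import *
st()"
```

```text
t 22.05 tcp [573.53  51.86 232.99] xyaw -33.16 tilt z [ 1.e-03 -9.e-04 -1.e+00] F [-2.74 -2.43  6.44] M [-0.373  0.575  0.   ] gap 0.464 q [-0.265  0.633  0.16   1.737 -0.132  0.781 -2.191]
```

{"op": "servo_tool", "data": {"rows": [0,0,0.17,0,0,5,-1,0,0,0.17,0,0,5,-1,0,0,0.16,0,0,5,-1,0,0,0.17,0,0,5,-1,0,0,0.16,0,0,5,-1,0,0,0,0,0,0,-1,0,0,0,0,0,0,-1]}}

```text
time: 22.92
eef_pos: [0.5736, 0.0519, 0.2321]
tcp_rot: [-2.746, 1.526, -0.002]
contact_force: [-2.5, -0.3, 5.8]
finger_gap: 0.466
```

```bash
python3 -c "
from h import *
st()"
```

```text
t 22.93 tcp [573.58  51.93 232.14] xyaw -58.11 tilt z [ 1.1e-03 -6.0e-04 -1.0e+00] F [-2.54 -0.29  5.75] M [-0.275  0.544 -0.025] gap 0.466 q [-0.34   0.647  0.29   1.742 -0.244  0.788 -2.517]
```

Estimates put nut_mid at -0.4 to -1.1 mm. I'll unload and let go. Then I'll turn the gripper back 60° and regrip to wind a little further for margin.

{"op": "servo_tool", "data": {"rows": [0,0,-0.5,0,0,0,-1,0,0,-0.2,0,0,0,-1,0,0,0,0,0,0,-0.05,0,0,0,0,0,0,0,0,0,0,0,0,0,0.2,0,0,0,0,0,0,0.4,0,0,0,0,0,0,0.4,0,0,0,0,0,0,0.4]}}

```text
time: 23.92
eef_pos: [0.5732, 0.0524, 0.2322]
tcp_rot: [-2.746, 1.526, -0.0]
contact_force: [0.1, -0.6, 0.3]
finger_gap: 0.699
```

Run:
```python
from h import *
from cell import ctrl
s,R=st()
f=ctrl.capture("side")["frame"];u,v=211,128
cv2.imwrite("pics/d.png",cv2.resize(f[v-40:v+34,u-48:u+48],None,fx=8,fy=8,interpolation=cv2.INTER_CUBIC))
```

```text
t 23.93 tcp [573.25  52.36 232.15] xyaw -58.12 tilt z [ 0. -0. -1.] F [ 0.08 -0.56  0.26] M [ 0.148 -0.001 -0.003] gap 0.699 q [-0.34   0.647  0.289  1.741 -0.245  0.789 -2.518]
```

View pics/d.png

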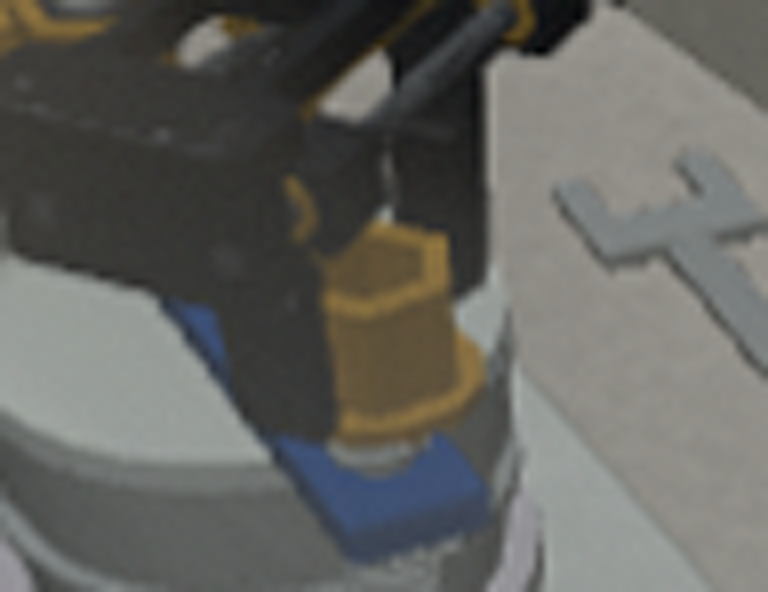

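The nut sits square and holds on the thread. The flange spans about 330–488 px around y≈420, with only a short stub of thread visible below it. I'll turn back 60°, regrip and wind 40° more.

{"op": "servo_tool", "data": {"rows": [0,0,0,0,0,-10,0.4,0,0,0,0,0,-10,0.4,0,0,0,0,0,-10,0.4,0,0,0,0,0,-10,0.4,0,0,0,0,0,-10,0.4,0,0,0,0,0,-10,0.4,0,0,0,0,0,0,0.2,0,0,0,0,0,0,0,0,0,0,0,0,0,-0.1,0,0,0,0,0,0,-0.4,0,0,0,0,0,0,-1,0,0,0,0,0,0,-1,0,0,0,0,0,0,-1], "grip_force": 15}}

```text
time: 25.6
eef_pos: [0.5732, 0.0522, 0.2321]
tcp_rot: [3.141, 0.051, -0.0]
contact_force: [-0.2, -1.6, 0.2]
finger_gap: 0.461
```

```bash
python3 -c "
from h import *
st()"
```

```text
t 25.6 tcp [573.2   52.18 232.14] xyaw 1.87 tilt z [-1.e-04 -3.e-04 -1.e+00] F [-0.18 -1.59  0.16] M [-0.198  0.105 -0.036] gap 0.461 q [-0.156  0.627 -0.025  1.731  0.021  0.783 -1.73 ]
```

{"op": "servo_tool", "data": {"rows": [0,0,0.2,0,0,5,-1,0,0,0.18,0,0,5,-1,0,0,0.17,0,0,5,-1,0,0,0.17,0,0,5,-1,0,0,0.17,0,0,5,-1,0,0,0.17,0,0,5,-1,0,0,0.17,0,0,5,-1,0,0,0.17,0,0,5,-1,0,0,0,0,0,0,-1,0,0,0,0,0,0,-1]}}

```text
time: 26.85
eef_pos: [0.5733, 0.0528, 0.2309]
tcp_rot: [-2.97, 1.023, -0.0]
contact_force: [-1.4, 1.2, 0.3]
finger_gap: 0.461
```

```bash
python3 -c "
from h import *
st()"
```

```text
t 26.85 tcp [573.34  52.82 230.87] xyaw -38.01 tilt z [ 3.e-04  5.e-04 -1.e+00] F [-1.37  1.24  0.25] M [0.238 0.07  0.001] gap 0.461 q [-0.279  0.638  0.182  1.739 -0.155  0.778 -2.255]
```

{"op": "servo_tool", "data": {"rows": [0,0,0,0,0,0,0,0,0,0,0,0,0,0.2,0,0,0,0,0,0,0.4,0,0,0,0,0,0,0.4,0,0,0,0,0,0,0.4,0,0,-10,0,0,0,0.4,0,0,-20,0,0,0,0.4,0,0,-30,0,0,0,0.4,0,0,-30,0,0,0,0.4,0,0,-30,0,0,0,0.4,-20,0,-10,0,0,0,0.4,0,0,0,0,0,0,0.4,0,0,0,0,0,0,0.4]}}

```text
time: 28.48
eef_pos: [0.5566, 0.065, 0.3598]
tcp_rot: [2.969, -1.024, -0.003]
contact_force: [-0.0, -0.2, -0.6]
finger_gap: 0.701
```

Run:
```python
from h import *
from cell import ctrl
s,R=st()
f=ctrl.capture("side")["frame"];u,v=211,128
cv2.imwrite("pics/e_raw.png",f)
a=cv2.resize(f[v-30:v+34,u-48:u+48],None,fx=4,fy=4,interpolation=cv2.INTER_CUBIC)
b=cv2.resize(f[210:384,180:420],(384,278))
cv2.imwrite("pics/e.png",np.vstack([a,b]))
o=[u-48,v-30]
for n,P in dict(flange_bottom=[.5733,.0525,.241-.0185],nuttop=[.5733,.0525,.2555]).items(): print(n,(proj(cams["side"],P)-o)*4)
```

```text
t 28.48 tcp [556.62  64.96 359.79] xyaw -38.07 tilt z [-2.e-03 -4.e-04 -1.e+00] F [-0.04 -0.2  -0.58] M [ 0.076  0.013 -0.026] gap 0.701 q [-0.335  0.479  0.223  1.601 -0.116  1.077 -2.316]
flange_bottom [[182.43811232 151.8405501 ]]
nuttop [[176.32875982  94.3365298 ]]
```

View pics/e.png

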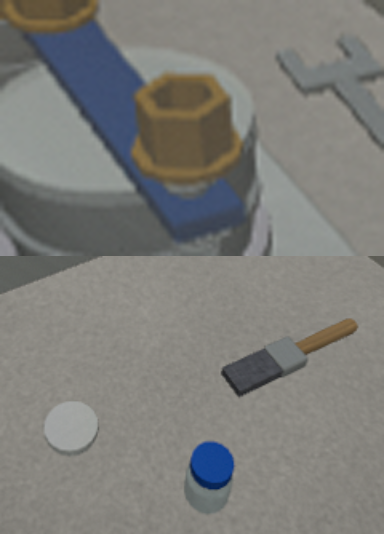

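The nut is square on the rod, with its top centre at about (182,95) in the crop against an expected (176,94). The jar, dish and brush have not moved, and the gripper is clear. I'll hand the job in.

```bash
python3 -c "
from cell import ctrl
print(ctrl.job_done())"
```

```text
the job is handed in; nothing more can be done
None
```

The nut is on the rod by its thread and let go, and the job was handed in at about 28.5 s of the 64 s. No verdict is reported, so the heights below are my own estimates.

- **Pick-up:** I gripped the nut on two flats (gap 41 mm) and set it over the rod with no side contact. It touched the thread at TCP z 238.6 mm.
- **Backing off:** Pressing with about 9 N, I turned it anticlockwise. It rose at about 2 mm per 60° to TCP z 241.0 mm. There the upward force fell away to the nut's weight alone.
- **Drop-in:** I lowered it until it touched again at 236.0 mm. That is less than the full 6 mm because I had turned about 20° past the drop.
- **Winding on:** I wound it on 115° clockwise to 232.1 mm, then let go. For margin I regripped 60° back and wound another 40°, down to 230.9 mm.

**Last checks:**
- I estimate nut_mid at about 1.7 mm below the rod tip, where it must be less than 0.3 mm above it.
- The last side picture shows the nut square on the rod, the gripper clear, and the jar, dish and brush looking unmoved. I compared those three by eye only.
- The net force on the tool stayed under about 8 N, and I estimate the press on the thread never passed about 11 N.

**Disagreements:**
- The two-camera fit put the nut's underside 2.5 mm below the bench, and the rod tip came out 1.4 mm lower than given. I relied on touch rather than the cameras for the heights.
- The drop was gradual rather than sharp, so I know its angle only to about 10°.
- While I gripped the nut on the bench, the wrist showed an unexplained 6 N upward, which went away on lifting.

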